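# Square a lens carrier into the sprung corner of a marking fixture and hold it

### The job

Pick up the blue lens carrier with a light grip (about 15 N, never more than 30 N), set it flat on the bed of the aluminium fixture with its long sides along the side stop, and, push it squarely into the corner so that it presses both orange spring stops back at once, each about halfway, never ramming either to the end of its 10 mm travel. Finish while still gripping the carrier and holding both stops pressed, with the carrier flat on the bed. Leave everything else on the table where it is.

Things in the scene. Friction and masses are not known exactly. Their poses are not given: they have to be found in the camera images.
- carrier: blue rectangular lens carrier, loose, 64 mm long (own x) x 52 mm wide (own y) x 34 mm high, about 0.16 kg (may vary by a third), a clear domed lens of 43 mm diameter on top rises 5 mm more; origin at the centre of its underside, z up. Grip it from above across its 52 mm width, at its middle. Either half turn will do. A tall fixed desk lamp stands behind it to the right: come from the near side
- fixture: fixed aluminium fixture, bed 170 mm (own x) x 150 mm (own y); origin at the centre of its underside, on the table; bed top 12 mm above it; z up. The tall end stop stands on its +x side and faces -x, the low side stop on its +y side and faces -y; the -x and -y sides are open. With both stops pressed back 5 mm by the squared carrier, the carrier's origin is at (3, 4, 12) mm in the fixture's axes
- end_stop (a joint): how far the orange end stop is pressed back along the fixture's +x: 0 at rest, 0.010 m at the end of its travel; spring: 2 N at rest rising by 1.2 N per mm (8 N at halfway)
- side_stop (a joint): how far the orange side stop is pressed back along the fixture's +y: 0 at rest, 0.010 m at the end of its travel; same spring
- end_stop_face (a point): centre of the end stop's black-lined front face, moves with it, axes as the fixture's; at rest at x = 30, y = 4, z = 27 mm of the fixture. Face 44 mm wide, top 29 mm above the bed; grey housing behind it (x = 49 to 65 mm, 30 mm high). The carrier's 52 mm end presses here
- side_stop_face (a point): centre of the side stop's black-lined front face, moves with it, axes as the fixture's; at rest at x = 3, y = 25, z = 18.5 mm of the fixture. Face 50 mm long, top 12 mm above the bed; grey housing behind it (y = 44 to 58 mm, 12 mm high). The carrier's 64 mm side presses here; fingertips kept 14 to 18 mm above the bed pass over this stop and still grip the carrier
- loupe_1: bystander: upright black watchmaker loupe, 38 mm across, 31 mm high; origin under its centre
- screwdriver_red: bystander: small red-handled screwdriver, 146 mm long, lying along its own y, 14 mm thick; origin under its centre
- lens_cleaner: bystander: upright white spray bottle with a dark blue pump, 38 mm across, 125 mm high; origin under its centre
- thread_lock: bystander: upright red bottle with white nozzle, 26 mm across, 78 mm high; origin under its centre
- tool_block_1: bystander: beech block with four upright punches, 45x110 mm and 84 mm high; origin under its centre
- frame_front_1: bystander: black spectacle frame front lying flat, 44x136x11 mm; origin under its centre
- pliers_orange: bystander: orange-handled pliers lying flat, 145x48x12 mm; origin under its centre

How it is judged:
By the outcome, as a careful person would: the job done as asked, in the order asked, and still so for the second after the job is handed in, while the arm keeps its last pose, push and grip.
It also fails if it takes over 40 s, if anything falls off the work surface, if the arm or the gripper's body presses on something with over 40 N, if the wrist force passes 120 N, or if a joint passes its speed limit or range.

### The arm

A 6-joint arm with a two-finger parallel gripper is mounted at the origin on a cart in front of the work surface, level with it; the furniture and walls round the work are solid. World frame = base frame: x ahead of the robot, y to its left, z up, the work surface at z = 0. Lengths are in m, angles in rad, forces in N, time in s.
With the tool pointing down it reaches from about 0.275 to 0.75 m from the base axis. Payload 10.2 kg.
Tool frame: the origin (TCP) lies midway between the tips of the shut fingers; the grasp point (between the pads) lies 19 mm behind it (env.hold_point_z is the distance from the TCP to the grasp point, in m); x points along the fingers, z is the direction in which the jaws open and shut, and the axes are right-handed (so a half turn about x gives the same grasp; the last joint's range is limited). The gripper opens to 85 mm and grips with 20 to 120 N. Pads are 22 mm wide; open, the fingers measure 114 mm over their backs; the gripper's body (76 mm by 85 mm) begins 54 mm behind the grasp point. The pads swing forward as they close: fully open they stand 13 mm farther back than shut.
Start: joints at [-1.497, 0.313, 1.498, -0, 1.331, -0.223], TCP at [0.154, -0.502, 0.21] pointing down, gripper open.
Joint ranges: [-2.94, 2.94], [-0.97, 2.17], [0.19, 2.56], [-1.23, 4.37], [0.02, 3.11], [-2.88, 2.88]. Speed limits (rad/s): [2.39, 2.39, 3.01, 3.14, 3.14, 3.14].

### API

Orientations are given as a unit quaternion [x, y, z, w].
In Python, from bench import env, kinematics, monitor, eyes, job gives the robot as it stands. The module is installed in compiled form; this text tells all that it offers. Calls block until the motion is done:
- env.reach(position, orientation): joint-space move of the TCP to a pose.
- env.movel(position, velocity=0.15, frame=None, guard=None): straight line of the TCP; frame=None keeps the orientation; velocity is the mean speed in m/s. With guard (N) it stops when the force on the tool has changed by that much, and returns True; else False.
- env.set_joints(angles): joint-space move.
- env.release() and env.close_gripper(effort=None): open the fingers fully, or close them until they stop; effort is the grip in N (None keeps the last).
- env.hold(seconds).
- kinematics.ik(position, orientation): joint angles nearest the present ones, or None.
- monitor.sense(): the state.
- eyes.grab_frame(name): name is "scene" or "side" or "wrist"; returns a dict with "frame" (420x560x3 uint8, red, green, blue), "mtx" (3x3 intrinsics, pixels), "k1" (the pictures are not rectified: a ray, as slopes to the right and down, at radius r is drawn at 1 + k1 r^2 times it, then the intrinsics apply), "view" (4x4, takes a point from world to camera coordinates). Camera axes: x right, y down, z forward; pixel columns grow to the right and rows downward; lengths in m; the calibration is good to about 2 mm. A picture is of the moment at which its call begins. There is no depth.
A pose or a line that the arm cannot do raises env.MotionError and nothing moves.
- job.hand_in(): hands the job in, once; it reports no verdict.
The state is a dict: "clock": time; "joints": joint angles; "qvel": joint speeds; "joint_efforts": joint torques, N m; "position": TCP position; "ee_rot": TCP orientation; "contact_force": force on the tool from outside, world axes, zero at the start; "ft_torque": the same for the moment, N m; "finger_gap": opening from 0.0 (shut) to 1.0 (fully open).
Only numpy, scipy, OpenCV 4.12 (cv2) and the standard library are available. Lean on these libraries where they do the work, as an engineer would, in place of code of your own. Each camera call takes 0.05 s, during which the arm holds its last target.

## Working session

There is one attempt and no reset: what is moved stays moved. The work goes in short steps, each a Python script; the robot and the scene stay as the last script left them, time stands still between calls to the robot, and variables do not carry over. Pictures are saved under pics/ and viewed, and the job is handed in when it is done.

```bash
mkdir -p pics; ls
python3 - <<'E'
from bench import env, kinematics, monitor, eyes, job
import cv2
s=monitor.sense(); print(s)
print(env.hold_point_z)
for n in ["scene","side","wrist"]:
    f=eyes.grab_frame(n); cv2.imwrite(f"pics/{n}0.png",f["frame"][:,:,::-1]); print(n,f["mtx"].tolist(),f["k1"],f["view"].round(4).tolist())
E
```

```text
pics
{'clock': 0.0, 'joints': array([-1.49742942e+00,  3.13449397e-01,  1.49844746e+00, -2.36561549e-06,
        1.33099275e+00, -2.23382308e-01]), 'qvel': array([-0.00066596,  0.00149963,  0.00024707,  0.00109531, -0.0004149 ,
        0.00135742]), 'joint_efforts': array([-1.00289275e-03, -4.12261891e+01, -2.59745389e+01, -2.23380748e-04,
        4.12964364e-03, -1.04607957e-05]), 'position': array([ 0.15349193, -0.50176117,  0.20903149]), 'ee_rot': array([ 0.42093778,  0.56872138, -0.42024359,  0.56812209]), 'contact_force': array([-0.06144754,  0.31770575, -0.1757612 ]), 'ft_torque': array([-0.07755323,  0.00216378,  0.00404299]), 'finger_gap': 1.0012473654198935}
0.0187
scene [[533.4873226471709, 0.0, 285.6547071881909], [0.0, 533.4873226471709, 212.0485497173912], [0.0, 0.0, 1.0]] 0.03209761846511714 [[0.7288, -0.6848, 0.0046, -0.5554], [-0.4457, -0.4794, -0.756, 0.177], [0.5199, 0.5489, -0.6546, 1.5495], [0.0, 0.0, 0.0, 1.0]]
side [[469.1179498437488, 0.0, 277.0384598128348], [0.0, 469.1179498437488, 203.11779494542446], [0.0, 0.0, 1.0]] 0.044277256420649884 [[-0.9999, 0.008, -0.012, 0.5484], [0.0144, 0.6136, -0.7895, 0.1783], [0.001, -0.7896, -0.6137, 1.2663], [0.0, 0.0, 0.0, 1.0]]
wrist [[318.13465299983886, 0.0, 277.9092376496393], [0.0, 318.13465299983886, 213.51813782976686], [0.0, 0.0, 1.0]] 0.012862967795684806 [[0.2931, -0.9561, -0.0002, -0.5241], [-0.9186, -0.2817, 0.2772, -0.0359], [-0.2651, -0.081, -0.9608, 0.3789], [0.0, 0.0, 0.0, 1.0]]
```

View pics/scene0.png

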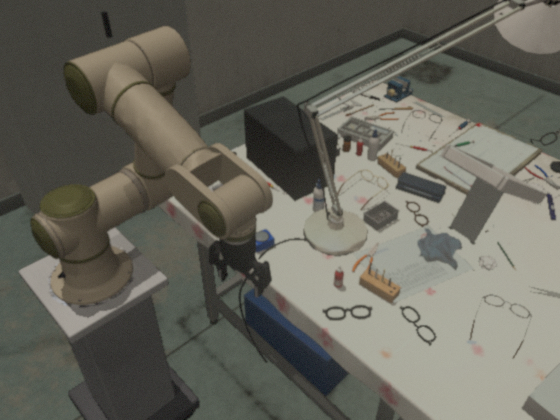

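View pics/side0.png

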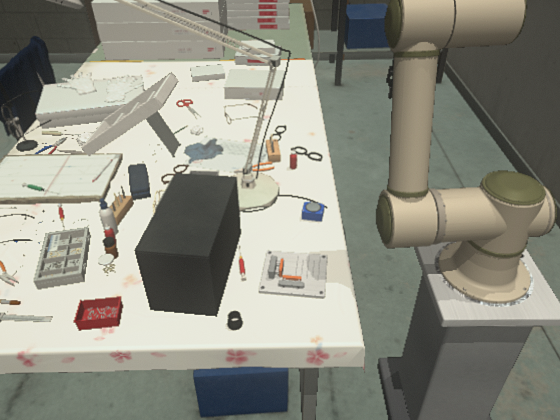

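View pics/wrist0.png

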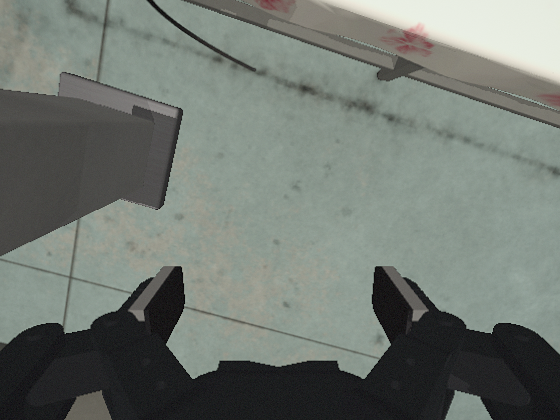

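The side view shows the carrier at about (313,210), the fixture at about (293,273), the lamp base at about (250,193) and a black box at (195,240). I'll write helpers and get rough positions.

```bash
cat > h.py <<'E'
import numpy as np, cv2
from scipy.spatial.transform import Rotation as R
def undist(f,uv):
    K=f["mtx"]; d=np.array([f["k1"],0,0,0.])
    return cv2.undistortPoints(np.array(uv,float).reshape(-1,1,2),K,d).reshape(-1,2)
def cast(f,uv,z):
    n=undist(f,uv); V=f["view"]; Rm=V[:3,:3]; t=V[:3,3]; c=-Rm.T@t
    D=np.c_[n,np.ones(len(n))]@Rm
    return c+D*((z-c[2])/D[:,2])[:,None]
def proj(f,P):
    V=f["view"]; r,_=cv2.Rodrigues(V[:3,:3])
    return cv2.projectPoints(np.array(P,float).reshape(-1,1,3),r,V[:3,3],f["mtx"],np.array([f["k1"],0,0,0.]))[0].reshape(-1,2)
E
python3 - <<'E'
from bench import eyes
from h import *
f=eyes.grab_frame("side")
print("carrier top",cast(f,[(313,206)],.034), "fixture corners",cast(f,[(272,250),(328,250),(327,294),(260,291)],.012),"lamp",cast(f,[(250,193)],.01),"loupe,driver",cast(f,[(235,325),(241,260)],0),"blackbox bottom/top",cast(f,[(148,304),(212,314)],0))
im=f["frame"][180:340,130:340,::-1]
cv2.imwrite("pics/sidecrop.png",cv2.resize(im,None,fx=3.8,fy=3.7,interpolation=cv2.INTER_CUBIC))
f=eyes.grab_frame("scene")
im=f["frame"][160:310,200:360,::-1]
cv2.imwrite("pics/scenecrop.png",cv2.resize(im,None,fx=4,fy=4,interpolation=cv2.INTER_CUBIC))
E
```

```text
carrier top [[ 0.43594221 -0.24260666  0.034     ]] fixture corners [[ 0.56187901 -0.07373344  0.012     ]
 [ 0.40501777 -0.07059509  0.012     ]
 [ 0.42269998  0.08950385  0.012     ]
 [ 0.59242051  0.07653488  0.012     ]] lamp [[ 0.63400176 -0.34644303  0.01      ]] loupe,driver [[ 0.65090136  0.17169075  0.        ]
 [ 0.64824675 -0.0480878   0.        ]] blackbox bottom/top [[8.73883703e-01 1.02520745e-01 0.00000000e+00]
 [7.09653552e-01 1.37589970e-01 1.11022302e-16]]
```

View pics/sidecrop.png

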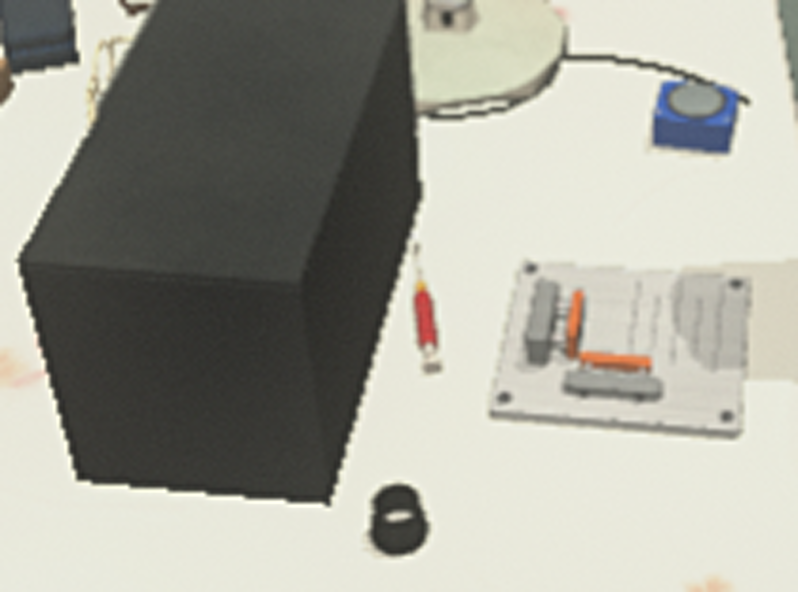

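View pics/scenecrop.png

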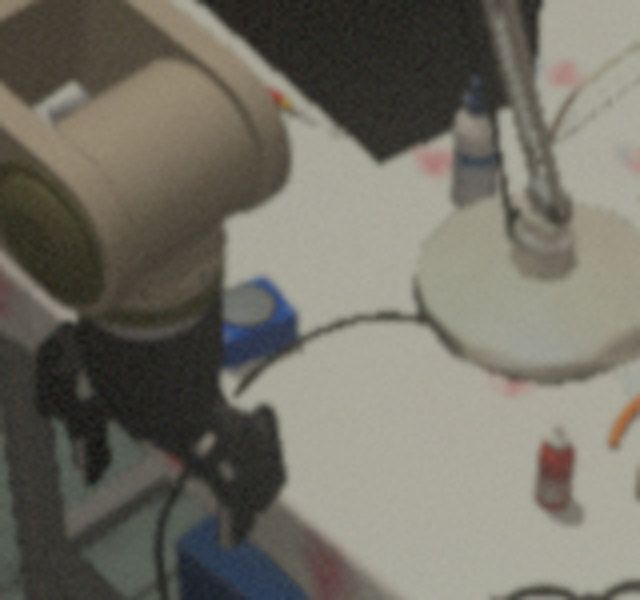

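The views agree: the fixture's +x is roughly world +x and its +y roughly world +y. The carrier is near (0.436,-0.243), and the lamp base is near (0.63,-0.35). Next I'll triangulate the lamp elbow, then look with the wrist camera over the carrier.

Run:
```python
from bench import eyes,kinematics,monitor
from h import *
a=eyes.grab_frame("scene");b=eyes.grab_frame("side")
def tri(ua,ub):
    P=[f["view"][:3] for f in (a,b)]
    X=cv2.triangulatePoints(P[0],P[1],undist(a,[ua]).T,undist(b,[ub]).T); return (X[:3]/X[3]).ravel()
print("elbow",tri((313,108),(274,58)),"base joint",tri((336,214),(250,180)))
s=monitor.sense()
w=eyes.grab_frame("wrist"); V=w["view"]; c=-V[:3,:3].T@V[:3,3]
Rt=R.from_quat(s["ee_rot"]).as_matrix()
print("cam in tool",Rt.T@(c-s["position"]),"tool axes\n",Rt.round(3),"\ncam axes in tool\n",(Rt.T@V[:3,:3].T).round(3))
def q(yaw): # tool x down, jaw z dir at yaw
    z=np.array([np.cos(yaw),np.sin(yaw),0]);x=np.array([0,0,-1.]);return R.from_matrix(np.c_[x,np.cross(z,x),z]).as_quat()
for yaw in (np.pi/2,-np.pi/2):
    for p in ([.43,-.24,.25],[.39,-.24,.2],[.42,0,.25]):
        print(yaw,p,kinematics.ik(p,q(yaw)))
```

```text
elbow [ 0.54812975 -0.32572127  0.46565651] base joint [ 0.63795223 -0.3494202   0.06530862]
cam in tool [-0.164824    0.07087463 -0.00080015] tool axes
 [[-0.     0.956  0.292]
 [ 0.     0.292 -0.956]
 [-1.     0.    -0.   ]] 
cam axes in tool
 [[-0.001 -0.277  0.961]
 [ 0.001 -0.961 -0.277]
 [ 1.     0.     0.001]]
1.5707963267948966 [0.43, -0.24, 0.25] [-7.47492845e-01  2.12797550e-01  1.52180506e+00 -4.44089210e-16
  1.40699004e+00 -2.31828917e+00]
1.5707963267948966 [0.39, -0.24, 0.2] [-8.08436460e-01  1.72906027e-01  1.70313246e+00 -4.44089210e-16
  1.26555417e+00 -2.37923279e+00]
1.5707963267948966 [0.42, 0, 0.25] [-2.80571412e-01  4.65093738e-02  1.71260534e+00 -4.44089210e-16
  1.38247794e+00 -1.85136774e+00]
-1.5707963267948966 [0.43, -0.24, 0.25] [-7.47492845e-01  2.12797550e-01  1.52180506e+00 -4.44089210e-16
  1.40699004e+00  8.23303481e-01]
-1.5707963267948966 [0.39, -0.24, 0.2] [-8.08436460e-01  1.72906027e-01  1.70313246e+00 -4.44089210e-16
  1.26555417e+00  7.62359867e-01]
-1.5707963267948966 [0.42, 0, 0.25] [-2.80571412e-01  4.65093738e-02  1.71260534e+00 -4.44089210e-16
  1.38247794e+00  1.29022491e+00]
```

```bash
cat >> h.py <<'E'
def q(yaw):
    z=np.array([np.cos(yaw),np.sin(yaw),0]);x=np.array([0,0,-1.]);return R.from_matrix(np.c_[x,np.cross(z,x),z]).as_quat()
E
python3 - <<'E'
from bench import *
from bench import env,monitor,eyes
from h import *
import pickle
env.reach([.40,-.22,.2],q(-np.pi/2))
f=eyes.grab_frame("wrist"); s=monitor.sense(); pickle.dump((f,s),open("w1.pkl","wb"))
cv2.imwrite("pics/w1.png",f["frame"][:,:,::-1]); print(s["clock"],s["position"])
E
```

```text
1.85 [ 0.39975862 -0.22080992  0.19998029]
```

View pics/w1.png

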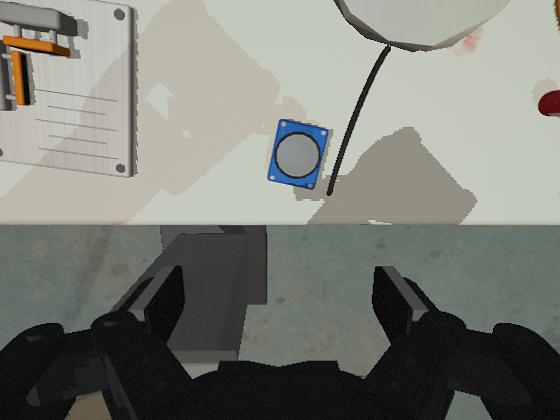

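The wrist view shows the carrier at (299,154), its long axis roughly up the image and tilted about 12°. The lamp cord runs from (388,47) to (330,193), close to its right side. The fixture is at the left edge. Next I'll view the fixture and fit both.

Run:
```python
from bench import env,monitor,eyes
from h import *
import pickle
env.reach([.42,-.02,.2],q(-np.pi/2))
f=eyes.grab_frame("wrist"); s=monitor.sense(); pickle.dump((f,s),open("w2.pkl","wb"))
cv2.imwrite("pics/w2.png",f["frame"][:,:,::-1]); print(s["clock"],s["position"])
f1,_=pickle.load(open("w1.pkl","rb"))
hsv=cv2.cvtColor(f1["frame"],cv2.COLOR_RGB2HSV)
m=cv2.inRange(hsv,(100,120,40),(125,255,255))
n,l,st,c=cv2.connectedComponentsWithStats(m)
for i in range(1,n):
    if st[i,4]>30: print(st[i],c[i])
cv2.imwrite("pics/w1crop.png",cv2.resize(f1["frame"][90:215,230:400,::-1],None,fx=4.7,fy=4.7,interpolation=cv2.INTER_CUBIC))
```

```text
2.7167 [ 0.42027008 -0.02133634  0.19998295]
[ 268  119   60   70 1301] [297.01691007 152.52651806]
```

View pics/w2.png

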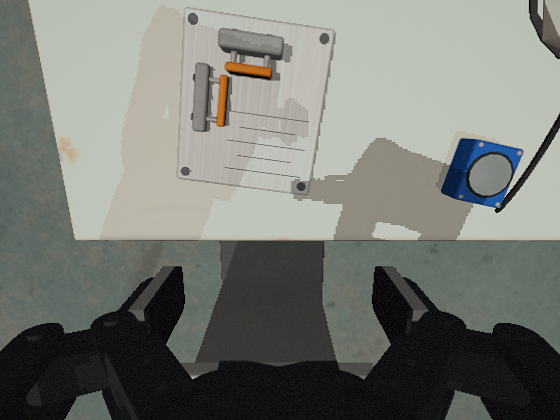

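View pics/w1crop.png

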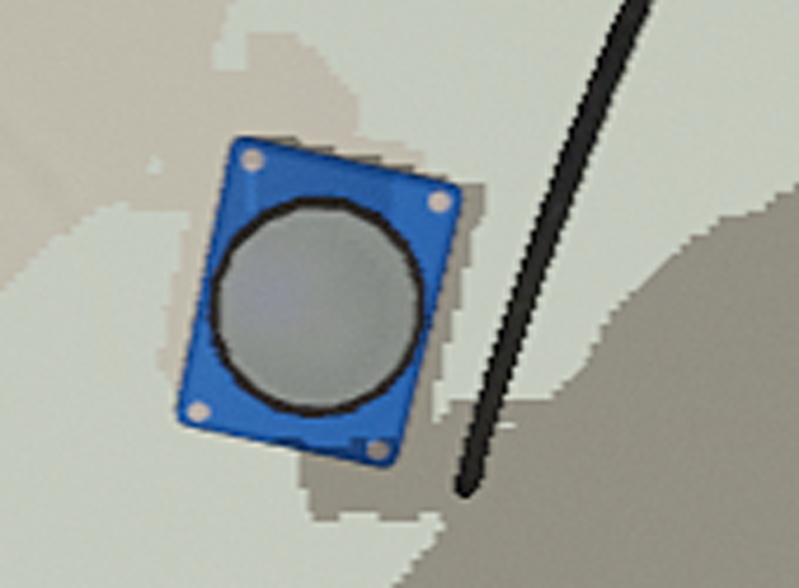

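Run:
```python
from h import *
import pickle
f1,_=pickle.load(open("w1.pkl","rb")); f2,_=pickle.load(open("w2.pkl","rb"))
cv2.imwrite("pics/w2crop.png",cv2.resize(f2["frame"][0:200,165:345,::-1],None,fx=3,fy=3,interpolation=cv2.INTER_CUBIC))
u=np.array([(252,160),(438,201),(378,449),(198,411)])/4.7+[230-.4,90-.4]
P=cast(f1,u,.034); print(P.round(4),P.mean(0)); d=(P[0]+P[1]-P[2]-P[3])[:2]; print("long yaw",np.degrees(np.arctan2(d[1],d[0])))
# outline
hsv=cv2.cvtColor(f1["frame"],cv2.COLOR_RGB2HSV)
m=cv2.inRange(hsv,(100,120,40),(125,255,255)); c=max(cv2.findContours(m,0,1)[0],key=cv2.contourArea).reshape(-1,2)
p=cast(f1,c,.034)[:,:2]*1000; print(cv2.minAreaRect(p.astype(np.float32)))
# cord at table
print("cord",cast(f1,np.array([(465,490),(520,310)])/4.7+[230,90],.004))
```

```text
[[ 0.4685 -0.2255  0.034 ]
 [ 0.4601 -0.2654  0.034 ]
 [ 0.4062 -0.2541  0.034 ]
 [ 0.4148 -0.2137  0.034 ]] [ 0.43738495 -0.23966012  0.034     ]
long yaw -12.105451923679558
((437.64813232421875, -239.67735290527344), (50.52206802368164, 63.08686065673828), 77.87513732910156)
cord [[ 0.38959353 -0.27941272  0.004     ]
 [ 0.43350444 -0.29054706  0.004     ]]
```

View pics/w2crop.png

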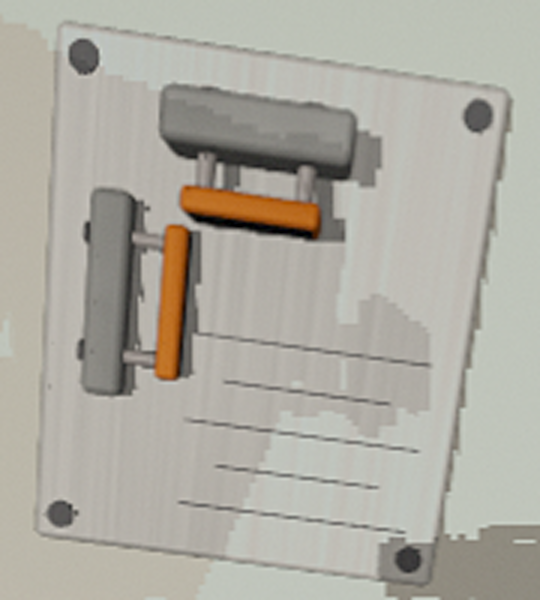

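Run:
```python
from h import *
import pickle
f2,_=pickle.load(open("w2.pkl","rb"))
c=lambda a:np.array(a,float)/3+[165-.33,-.33]
H=cast(f2,c([(84,56),(479,115),(408,559),(61,513)]),.012)[:,:2]*1e3  # (+x,+y),(+x,-y),(-x,-y),(-x,+y)
C=cast(f2,c([(61,24),(509,92),(430,581),(37,534)]),.012)[:,:2]*1e3
for n,P in(("holes",H),("corners",C)):
    e=(P[0]+P[1]-P[2]-P[3])/2; w=(P[0]+P[3]-P[1]-P[2])/2
    print(n,P.round(1).tolist(),"ctr",P.mean(0).round(2),"len",np.linalg.norm(e),np.linalg.norm(w),"yaw",np.degrees(np.arctan2(e[1],e[0])),np.degrees(np.arctan2(-w[0],w[1])))
# orange top edges
ctr=(H.mean(0)+C.mean(0))/2
hsv=cv2.cvtColor(f2["frame"],cv2.COLOR_RGB2HSV); m=cv2.inRange(hsv,(5,150,80),(22,255,255))
n,l,st,ce=cv2.connectedComponentsWithStats(m)
for i in range(1,n):
    if st[i,4]>40:
        print(st[i],ce[i],[cast(f2,[ce[i]],z)[0,:2].round(4) for z in (.024,.041)])
```

```text
holes [[587.4, 62.6], [570.4, -66.7], [421.4, -46.2], [438.6, 82.5]] ctr [504.43   8.04] len 150.25367783458108 130.10941429658092 yaw -7.711371781725408 -7.557565274218333
corners [[596.4, 69.3], [577.1, -76.2], [412.9, -54.7], [430.8, 92.0]] ctr [504.3    7.58] len 166.37903742747048 147.29776960068858 yaw -7.644565517233234 -7.2398444562052635
[225  62  47  15 408] [248.06127451  68.92647059] [array([0.5406, 0.0088]), array([0.5381, 0.0073])]
[217  75  11  51 372] [221.91666667  99.9811828 ] [array([0.5118, 0.0359]), array([0.5108, 0.0331])]
```

Fixture: centre (504.4, 8.0) mm, yaw -7.64°, with hole spacing measured as 150.3x130.1. Carrier: (437.5,-239.7) mm, yaw -12.1°. Now the grasp.

Run:
```python
from bench import env,monitor,eyes
from h import *
Q=q(np.radians(-102.1))
env.reach([.4375,-.2397,.13],Q)
f=eyes.grab_frame("wrist");cv2.imwrite("pics/w3.png",f["frame"][:,:,::-1])
g=env.movel([.4375,-.2397,.011],velocity=.08,guard=8)
s=monitor.sense(); print(g,s["clock"],s["position"],s["contact_force"])
```

```text
False 5.325 [ 0.4377047  -0.23986145  0.01137349] [ 0.32880356 -0.07104248  0.17716151]
```

View pics/w3.png

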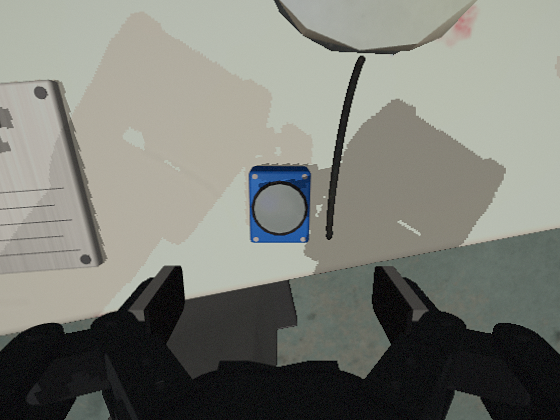

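The carrier is centred at column 280 between the fingers (midline about 278) and square to them. I'll grip at 15 N.

Run:
```python
from bench import env,monitor,eyes
from h import *
try: env.close_gripper(15)
except Exception as e: print(repr(e)); env.close_gripper(20)
s=monitor.sense(); print(s["clock"],s["position"],s["contact_force"],s["finger_gap"])
for n in("wrist","side"):
    f=eyes.grab_frame(n);im=f["frame"][:,:,::-1]
    if n=="side": im=cv2.resize(im[150:290,240:400],None,fx=4,fy=4,interpolation=cv2.INTER_CUBIC)
    cv2.imwrite(f"pics/g_{n}.png",im)
```

```text
5.8333 [ 0.43756762 -0.23980474  0.01142659] [-2.45447283  0.26498321  4.82467405] 0.46950388179000474
```

View pics/g_wrist.png

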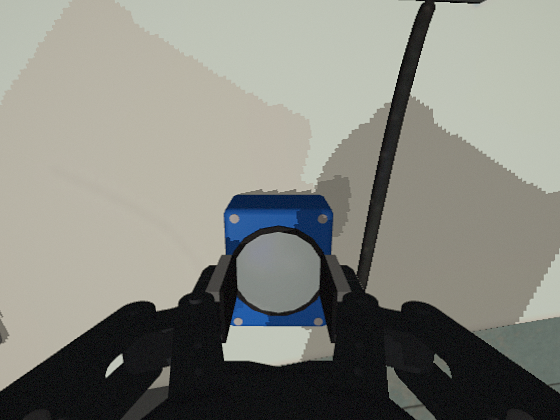

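View pics/g_side.png

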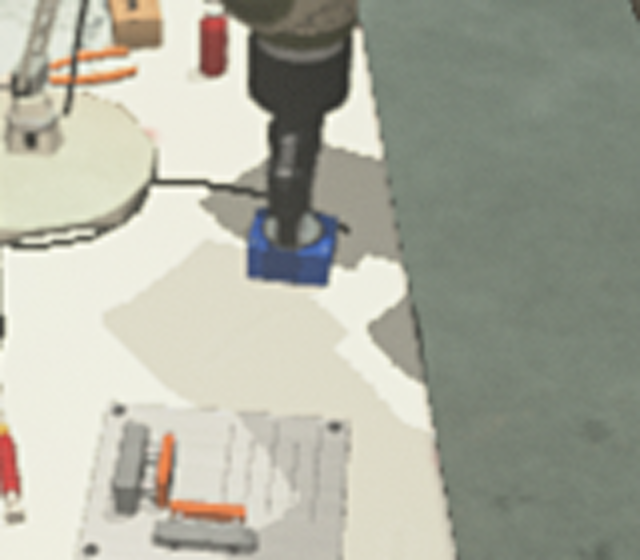

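The fingers may be sitting on the dome rather than the carrier's sides. The gap of 0.47 is below the expected 0.61, Fz is +4.8, and the carrier's +y face looks unobstructed. I'll overlay the expected geometry before moving.

Run:
```python
from bench import env,monitor,eyes
from h import *
import pickle
s=monitor.sense(); p=s["position"]; Rt=R.from_quat(s["ee_rot"]).as_matrix()
yaw=np.radians(-12.1); c,sn=np.cos(yaw),np.sin(yaw)
def car(x,y,z): return [.4375+c*x-sn*y,-.2397+sn*x+c*y,z]
outs=[]
for n,(r0,r1,c0,c1) in {"wrist":(170,350,180,380),"side":(170,240,270,360)}.items():
    f=eyes.grab_frame(n); pickle.dump(f,open(f"g_{n}.pkl","wb"))
    k=4 if n=="wrist" else 8; k=min(k,800//(c1-c0))
    im=cv2.resize(f["frame"][r0:r1,c0:c1,::-1],None,fx=k,fy=k,interpolation=cv2.INTER_CUBIC); im=np.clip(im.astype(float)*1.6+20,0,255).astype(np.uint8)
    def dr(P,col,closed):
        u=((proj(f,P)-[c0,r0]+.5)*k).astype(int); cv2.polylines(im,[u.reshape(-1,1,2)],closed,col,1)
    for z,col in((0,(0,255,255)),(.034,(0,255,0))): dr([car(*a,z) for a in((.032,.026),(.032,-.026),(-.032,-.026),(-.032,.026))],col,True)
    for y in(-.026,.026):  # pad expected: from 6 mm back to 40 back, +-11 wide
        dr([p+Rt@np.array(a) for a in((-.006,-.011,y),(-.006,.011,y),(-.04,.011,y),(-.04,-.011,y))],(0,0,255),True)
    cv2.imwrite(f"pics/o_{n}.png",im)
print(s["joints"],s["contact_force"])
```

```text
[-7.36533666e-01  5.14237279e-01  1.78972467e+00 -1.15505863e-04
  8.37214384e-01  1.04549277e+00] [-0.56003912  0.19859347  5.41749469]
```

View pics/o_wrist.png

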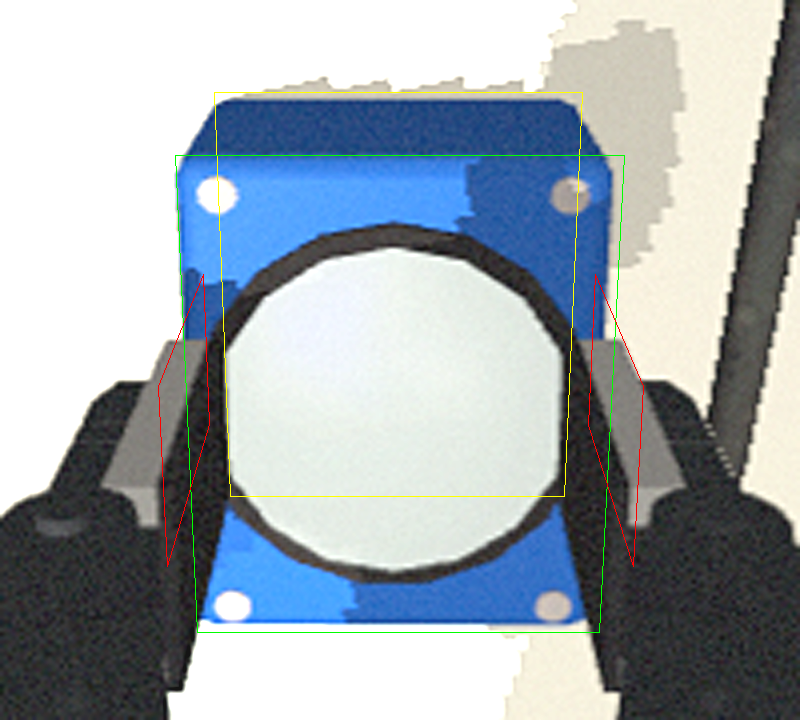

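View pics/o_side.png

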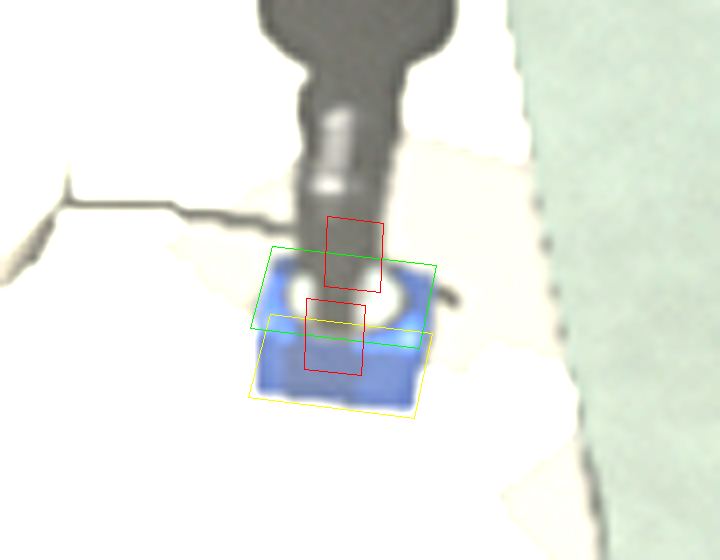

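Run:
```python
from bench import monitor
from h import *
import pickle
s=monitor.sense(); p=s["position"]; Rt=R.from_quat(s["ee_rot"]).as_matrix()
f=pickle.load(open("g_wrist.pkl","rb"))
for b in(0,6,12,18,24,30):
  print(b,[((proj(f,[p+Rt@np.array((-b/1e3,.011,y))])[0]-[180,170]+.5)*4).round(0) for y in(.026,.0215,-.0215,-.026)])
```

```text
0 [array([589., 259.]), array([556., 259.]), array([243., 259.]), array([210., 259.])]
6 [array([595., 275.]), array([561., 275.]), array([238., 275.]), array([204., 275.])]
12 [array([602., 291.]), array([567., 291.]), array([232., 291.]), array([197., 291.])]
18 [array([610., 309.]), array([574., 309.]), array([226., 309.]), array([190., 309.])]
24 [array([618., 328.]), array([581., 328.]), array([220., 328.]), array([182., 328.])]
30 [array([627., 348.]), array([588., 348.]), array([213., 348.]), array([174., 348.])]
```

Run:
```python
from h import *
import pickle
f,s=pickle.load(open("w1.pkl","rb")); p=s["position"]; Rt=R.from_quat(s["ee_rot"]).as_matrix()
for b in(0,6,13,20,27,33):
  print(b,[proj(f,[p+Rt@np.array((-b/1e3,w,y))])[0].round(0) for w in (.011,-.011) for y in(.0425,-.0425)])
```

```text
0 [array([357., 235.]), array([202., 235.]), array([354., 271.]), array([205., 271.])]
6 [array([359., 239.]), array([199., 239.]), array([357., 276.]), array([202., 276.])]
13 [array([363., 243.]), array([196., 243.]), array([360., 282.]), array([199., 282.])]
20 [array([367., 249.]), array([193., 249.]), array([363., 289.]), array([196., 289.])]
27 [array([371., 254.]), array([189., 254.]), array([367., 296.]), array([192., 296.])]
33 [array([374., 260.]), array([185., 260.]), array([370., 303.]), array([189., 303.])]
```

Both cameras put the fingertips about 27 mm behind the reported TCP at this opening, and about 39 mm behind when open. That is far more than the stated swing, and it means I have gripped the dome. I'll open, check that the carrier hasn't moved, and go lower by measured tip position rather than by the nominal offset.

Run:
```python
from bench import env,monitor,eyes
from h import *
import pickle
env.release(); s=monitor.sense(); print(s["clock"],s["position"],s["contact_force"],s["finger_gap"])
f=eyes.grab_frame("wrist"); g=eyes.grab_frame("side"); pickle.dump((f,g,s),open("rel.pkl","wb"))
hsv=cv2.cvtColor(f["frame"],cv2.COLOR_RGB2HSV)
cv2.imwrite("pics/r_w.png",cv2.resize(f["frame"][150:420,80:480,::-1],None,fx=2,fy=2))
cv2.imwrite("pics/r_s.png",cv2.resize(g["frame"][140:240,260:370,::-1],None,fx=6,fy=6,interpolation=cv2.INTER_CUBIC))
```

```text
6.55 [ 0.43749939 -0.23968514  0.01097157] [-0.95829226 -0.39146829 -0.40544314] 0.9952681160393839
```

View pics/r_w.png

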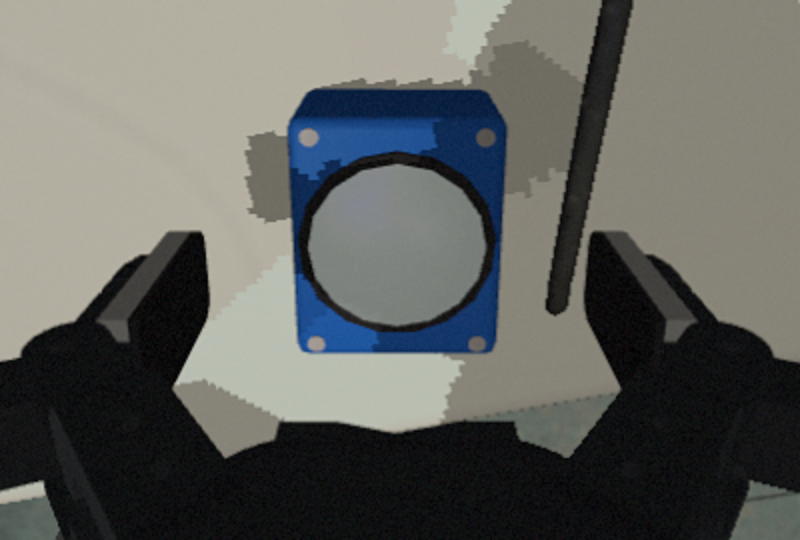

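View pics/r_s.png

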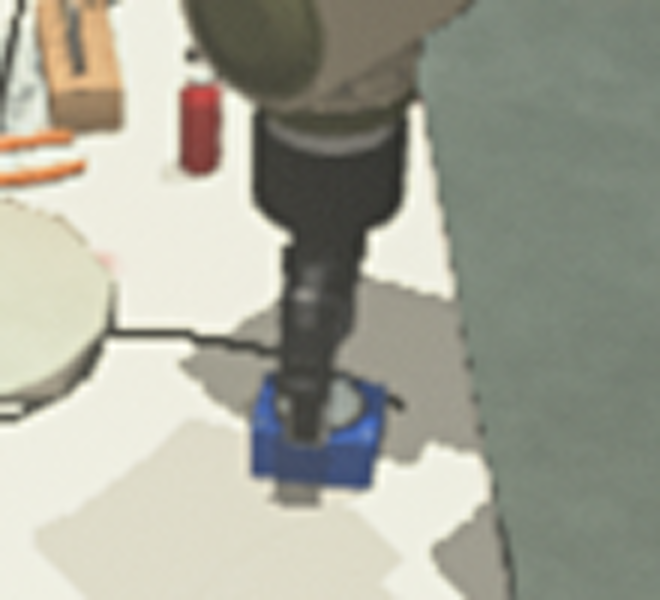

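The carrier is undisturbed: upright and centred at about column 279, between the pads at columns 182 and 375. The open tips float near z = 0.05. I'll descend until the gripped tips should sit about 16 mm up.

Run:
```python
from bench import env,monitor,eyes
from h import *
import pickle
g=env.movel([.4375,-.2397,-.013],velocity=.06,guard=6)
s=monitor.sense(); print(g,s["clock"],s["position"],s["contact_force"])
if not g:
    env.close_gripper(15)
    s=monitor.sense(); print(s["clock"],s["position"],s["contact_force"],s["ft_torque"],s["finger_gap"])
f=eyes.grab_frame("wrist"); g=eyes.grab_frame("side"); pickle.dump((f,g,s),open("g2.pkl","wb"))
cv2.imwrite("pics/g2_w.png",cv2.resize(f["frame"][170:350,180:380,::-1],None,fx=4,fy=4,interpolation=cv2.INTER_CUBIC))
cv2.imwrite("pics/g2_s.png",cv2.resize(g["frame"][140:240,260:370,::-1],None,fx=6,fy=6,interpolation=cv2.INTER_CUBIC))
p=s["position"]; Rt=R.from_quat(s["ee_rot"]).as_matrix()
for b in(20,24,28,32,36):
  print(b,[((proj(f,[p+Rt@np.array((-b/1e3,.011,y))])[0]-[180,170]+.5)*4).round(0) for y in(.026,-.026)],((proj(g,[p+Rt@np.array((-b/1e3,.0,-.030))])[0]-[260,140]+.5)*6).round(0))
```

```text
False 7.2 [ 0.4374526  -0.239668   -0.01323778] [ 0.51441687 -0.5553717   0.54675235]
7.6 [ 0.43769074 -0.23984627 -0.01268287] [-0.73069828  0.59499493  2.09330437] [ 0.08382271 -0.02203947  0.01278849] 0.6098534174637994
20 [array([613., 315.]), array([187., 315.])] [308. 480.]
24 [array([618., 328.]), array([182., 328.])] [308. 474.]
28 [array([624., 342.]), array([176., 341.])] [308. 468.]
32 [array([630., 356.]), array([171., 356.])] [308. 461.]
36 [array([637., 371.]), array([165., 371.])] [309. 455.]
```

View pics/g2_w.png

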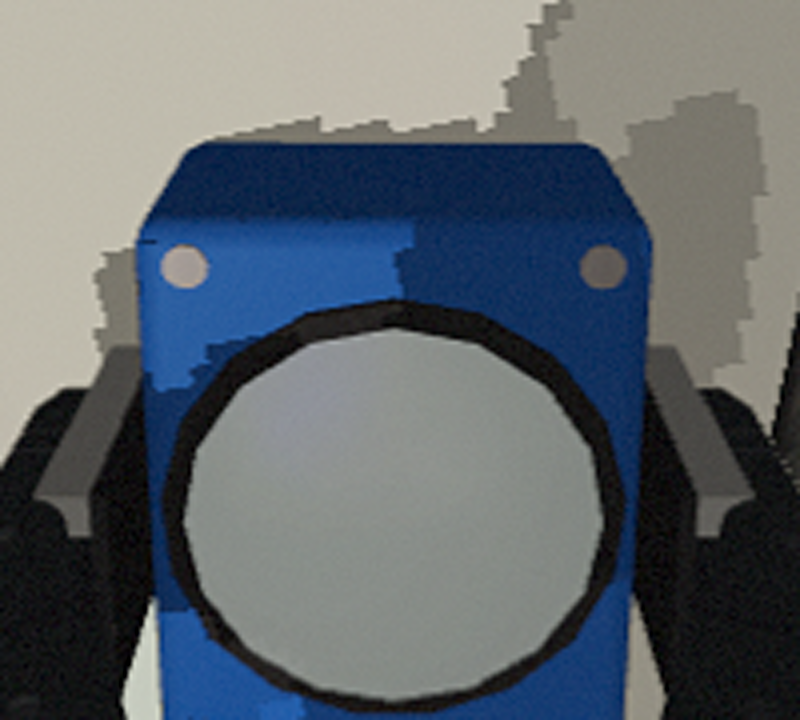

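View pics/g2_s.png

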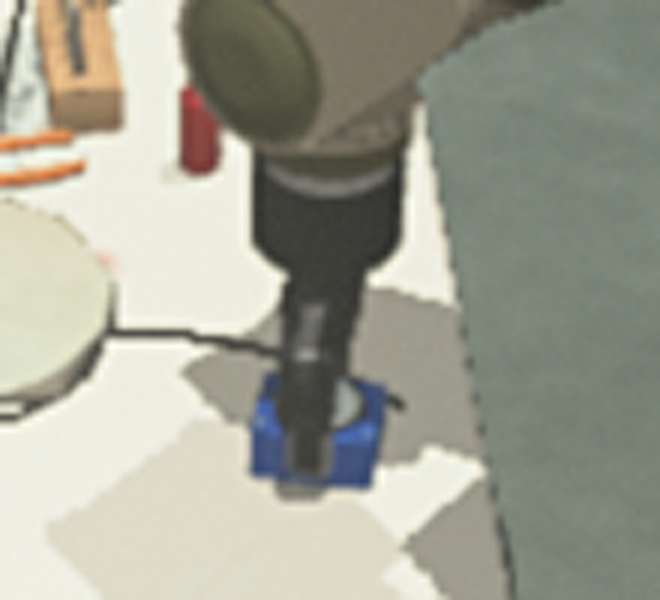

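The carrier is now gripped on its sides: a gap of 0.610 is 51.8 mm, and the tips are about 13–16 mm above the underside. Lifting, then hovering at the approach corner.

```bash
cat >> h.py <<'E'
FC=np.array([.5044,.0080]); FY=np.radians(-7.64)
def fx(x,y,z):  # fixture mm -> world
    c,s=np.cos(FY),np.sin(FY); return [FC[0]+(c*x-s*y)/1e3,FC[1]+(s*x+c*y)/1e3,z]
def tofx(p):
    c,s=np.cos(FY),np.sin(FY); d=(np.array(p[:2])-FC)*1e3; return np.array([c*d[0]+s*d[1],-s*d[0]+c*d[1]])
QF=q(FY-np.pi/2)
E
python3 - <<'E'
from bench import env,monitor,eyes
from h import *
import pickle
env.movel([.4375,-.2397,.06],velocity=.12)
env.hold(.1); s=monitor.sense(); print(s["clock"],s["contact_force"],s["finger_gap"])
env.reach(fx(-10,-9,.06),QF)
env.hold(.2); s=monitor.sense(); print(s["clock"],tofx(s["position"]),s["position"],s["contact_force"],s["ft_torque"],s["finger_gap"])
f=eyes.grab_frame("wrist"); g=eyes.grab_frame("side"); pickle.dump((f,g,s),open("h.pkl","wb"))
cv2.imwrite("pics/h_w.png",f["frame"][:,:,::-1])
cv2.imwrite("pics/h_s.png",cv2.resize(g["frame"][200:310,240:350,::-1],None,fx=5,fy=5,interpolation=cv2.INTER_CUBIC))
E
```

```text
8.5583 [-0.79287507  0.34112755 -1.61498689] 0.6032243732875817
9.7333 [ -9.78178474 -10.06179477] [ 0.49336735 -0.000672    0.05995978] [-0.65401707  1.1158178  -1.34414131] [-0.03158668 -0.03691637  0.03692972] 0.6053578790014185
```

View pics/h_w.png

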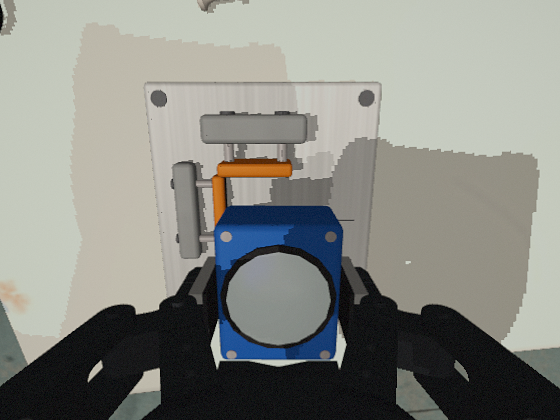

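View pics/h_s.png

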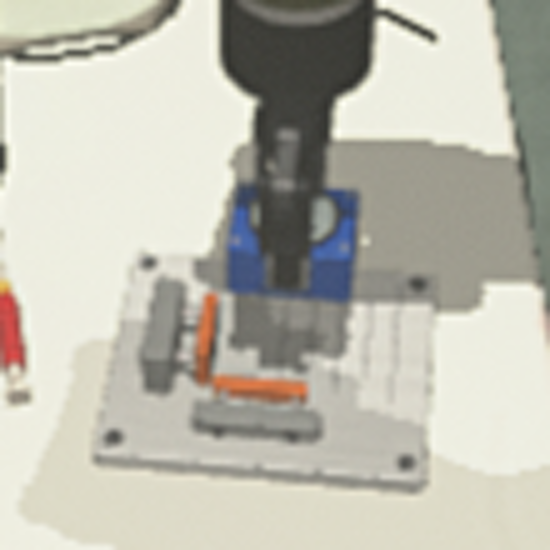

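The carrier is held level and square to the stops. Before lowering it over the low side stop I'll check the tip height more closely.

Run:
```python
from h import *
import pickle
f,g,s=pickle.load(open("h.pkl","rb"))
p=s["position"]; Rt=R.from_quat(s["ee_rot"]).as_matrix()
k=14; r0,c0=228,280
im=cv2.resize(g["frame"][r0:r0+40,c0:c0+40,::-1],None,fx=k,fy=k,interpolation=cv2.INTER_LANCZOS4)
im=np.clip(im.astype(float)*1.8+10,0,255).astype(np.uint8)
P=lambda f,a,r0,c0,k:((proj(f,[p+Rt@np.array(a)/1e3])[0]-[c0,r0]+.5)*k).astype(int)
# carrier lower edge (b = -12.7+... underside at TCP offset x=-12.7 => tool x = -12.7?) underside 12.7mm above TCP
for h,col in((0,(0,255,255)),(34,(0,255,0))):
    a=[P(g,(-(12.7+h),w,-26),r0,c0,k) for w in(-32,32)]; cv2.line(im,a[0].tolist(),a[1].tolist(),col,1)
for h in(8,12,16,20):
    for y,col in((-26,(0,0,255)),(-36,(255,0,255))):
        a=[P(g,(-(12.7+h),w,y),r0,c0,k) for w in(-11,11)]; cv2.line(im,a[0].tolist(),a[1].tolist(),col,1); cv2.putText(im,str(h),a[1].tolist(),0,.4,col)
cv2.imwrite("pics/tip_s.png",im)
k=8; r0,c0=230,190
im=cv2.resize(f["frame"][r0:r0+70,c0:c0+100,::-1],None,fx=k,fy=k,interpolation=cv2.INTER_LANCZOS4)
im=np.clip(im.astype(float)*1.8+10,0,255).astype(np.uint8)
for h in(8,12,16,20):
        a=[P(f,(-(12.7+h),11,y),r0,c0,k) for y in(-26,-35)]; cv2.line(im,a[0].tolist(),a[1].tolist(),(0,0,255),1); cv2.putText(im,str(h),a[1].tolist(),0,.4,(0,0,255))
for h in(0,34):
        a=[P(f,(-(12.7+h),w,-26),r0,c0,k) for w in(-32,32)]; cv2.line(im,a[0].tolist(),a[1].tolist(),(0,255,0),1)
cv2.imwrite("pics/tip_w.png",im)
```

```text
(no output)
```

View pics/tip_s.png

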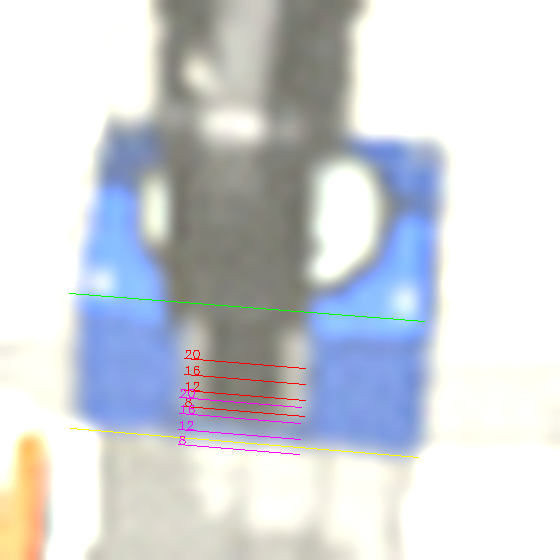

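View pics/tip_w.png

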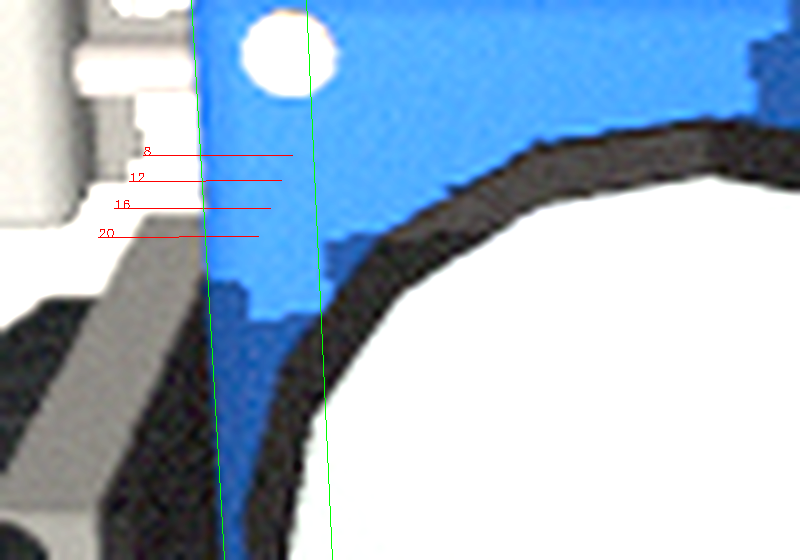

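Tip height estimates disagree: about 17 mm from the wrist view and 8–11 mm from the side view. The earlier dome contact pins it physically at about 12 mm (40 mm gap at a height of roughly 34.5 mm). That is too low to clear the 12 mm side stop. I'll set the carrier on the bed well clear of both stops and regrip 4 mm higher.

Run:
```python
from bench import env,monitor,eyes
from h import *
import pickle
env.movel(fx(-12,-30,.03),velocity=.1)
env.movel(fx(-12,-30,.004),velocity=.1)
env.hold(.15); s0=monitor.sense()
g=env.movel(fx(-12,-30,-.004),velocity=.02,guard=3)
env.hold(.15); s=monitor.sense(); print(g,s["clock"],s["position"],s0["contact_force"],s["contact_force"])
```

```text
True 11.3917 [ 0.48890619 -0.02020228 -0.00100021] [-0.32965974 -0.31666082 -1.32862914] [ 1.09581987 -0.93152591  2.75104931]
```

The bed contact came at TCP z = -0.001, as predicted. Regripping 4 mm higher.

Run:
```python
from bench import env,monitor,eyes
from h import *
import pickle
env.release()
p=fx(-12,-30,.0035); 
env.movel(p,velocity=.05); env.close_gripper(15); env.hold(.2)
s=monitor.sense(); print(s["clock"],s["position"],tofx(s["position"]),s["contact_force"],s["ft_torque"],s["finger_gap"])
f=eyes.grab_frame("wrist"); g=eyes.grab_frame("side"); pickle.dump((f,g,s),open("r2.pkl","wb"))
cv2.imwrite("pics/r2_w.png",f["frame"][:,:,::-1])
cv2.imwrite("pics/r2_s.png",cv2.resize(g["frame"][200:310,240:350,::-1],None,fx=5,fy=5,interpolation=cv2.INTER_CUBIC))
```

```text
12.6833 [ 0.48855478 -0.02016095  0.0035288 ] [-11.96061023 -30.01755881] [-0.49335598 -0.04322251  1.69088791] [-0.07127864  0.01550185 -0.03143117] 0.600289654842904
```

View pics/r2_w.png

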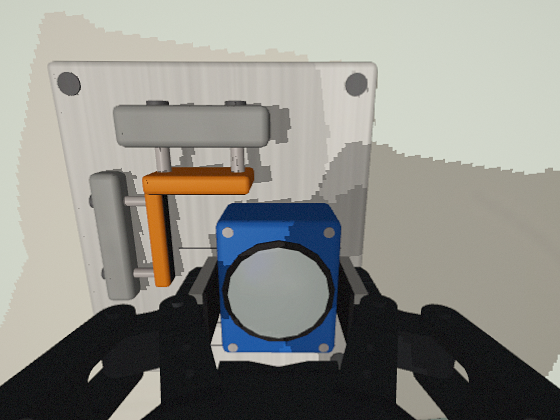

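View pics/r2_s.png

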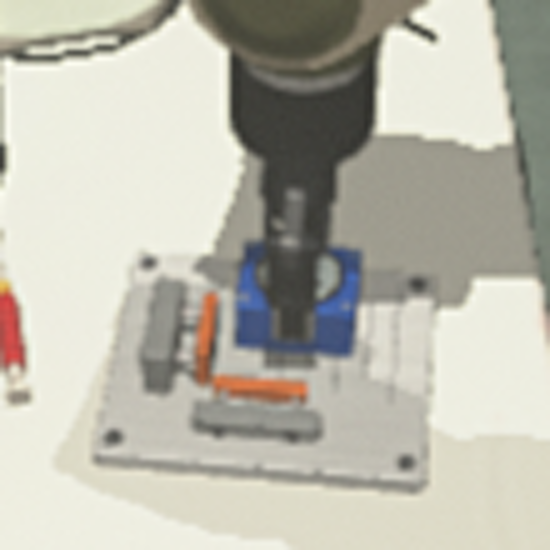

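The carrier is flat on the bed and square to the fixture: its top screws lie at rows 233/233, and the fixture's far edge is level at row 62. The stops are at rest. Next I slide toward the corner, then push diagonally in small steps while reading forces.

```bash
cat >> h.py <<'E'
def ffx(F):
    c,s=np.cos(FY),np.sin(FY); return np.array([c*F[0]+s*F[1],-s*F[0]+c*F[1],F[2]])
E
python3 - <<'E'
from bench import env,monitor,eyes
from h import *
import pickle
Z=.0031
def rep(tag):
    s=monitor.sense(); print(tag,round(s["clock"],2),"fx",tofx(s["position"]).round(2),"z",round(s["position"][2]*1e3,2),"F",ffx(s["contact_force"]).round(2),"M",s["ft_torque"].round(2),"gap",round(s["finger_gap"],3)); return s
env.movel(fx(-8,-12,Z),velocity=.06); rep("a")
env.movel(fx(-6,-5,Z),velocity=.04); env.hold(.2); rep("b")
F0=ffx(monitor.sense()["contact_force"])
for t in (1,2,3,4,5):
    env.movel(fx(-6+t,-5+t,Z),velocity=.015); env.hold(.1); s=rep(t)
    d=ffx(s["contact_force"])-F0
    if min(d[:2])<-5: break
f=eyes.grab_frame("wrist"); pickle.dump((f,s),open("p1.pkl","wb"))
cv2.imwrite("pics/p1_w.png",cv2.resize(f["frame"][60:340,100:400,::-1],None,fx=2.1,fy=2.1,interpolation=cv2.INTER_CUBIC))
E
```

```text
a 13.24 fx [ -7.28 -10.71] z 3.52 F [0.81 2.05 4.8 ] M [ 0.42 -0.2   0.05] gap 0.601
b 13.78 fx [-5.4  -4.03] z 3.49 F [0.86 1.94 5.86] M [ 0.27 -0.1   0.06] gap 0.607
1 14.12 fx [-4.85 -3.42] z 3.51 F [-2.16 -0.72  7.13] M [-0.14  0.37  0.04] gap 0.607
2 14.47 fx [-3.98 -2.51] z 3.51 F [-3.3  -2.61  7.72] M [-0.28  0.47  0.01] gap 0.603
3 14.82 fx [-3.   -1.53] z 3.49 F [-3.19 -3.4   8.62] M [-0.29  0.48 -0.01] gap 0.602
```

View pics/p1_w.png

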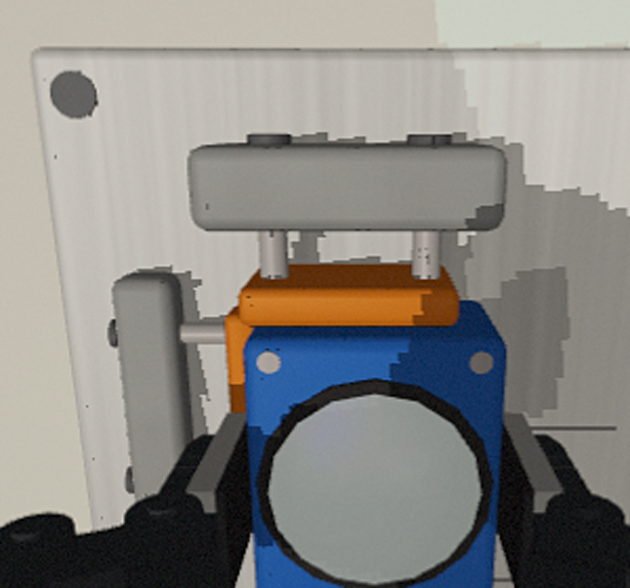

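Run:
```python
from bench import env,monitor,eyes
from h import *
import pickle
Z=.0037
def rep(tag):
    s=monitor.sense(); print(tag,round(s["clock"],2),"fx",tofx(s["position"]).round(2),"z",round(s["position"][2]*1e3,2),"F",ffx(s["contact_force"]).round(2),"M",s["ft_torque"].round(2),"gap",round(s["finger_gap"],3)); return s
for t in (4,5,6,7,8):
    env.movel(fx(-6+t,-5+t,Z),velocity=.015); env.hold(.12); s=rep(t)
    if min(ffx(s["contact_force"])[:2])<-9.5: break
f=eyes.grab_frame("wrist");g=eyes.grab_frame("side"); pickle.dump((f,g,s),open("p2.pkl","wb"))
cv2.imwrite("pics/p2_w.png",cv2.resize(f["frame"][60:340,100:400,::-1],None,fx=2.1,fy=2.1,interpolation=cv2.INTER_CUBIC))
cv2.imwrite("pics/p2_s.png",cv2.resize(g["frame"][200:310,240:350,::-1],None,fx=5,fy=5,interpolation=cv2.INTER_CUBIC))
```

```text
4 15.24 fx [-2.26 -0.69] z 3.54 F [-2.59 -1.11  1.02] M [-0.12  0.36  0.15] gap 0.601
5 15.61 fx [-1.75 -0.16] z 3.54 F [-4.33 -3.66  3.63] M [-0.51  0.8   0.05] gap 0.605
6 15.97 fx [-1.1   0.52] z 3.53 F [-7.63 -6.63  5.85] M [-0.85  1.23  0.11] gap 0.602
7 16.34 fx [-0.41  1.23] z 3.54 F [-8.5  -8.56  7.48] M [-1.07  1.52  0.09] gap 0.606
8 16.71 fx [0.29 2.02] z 3.54 F [-10.94  -9.33   8.55] M [-1.36  1.91  0.05] gap 0.606
```

View pics/p2_w.png

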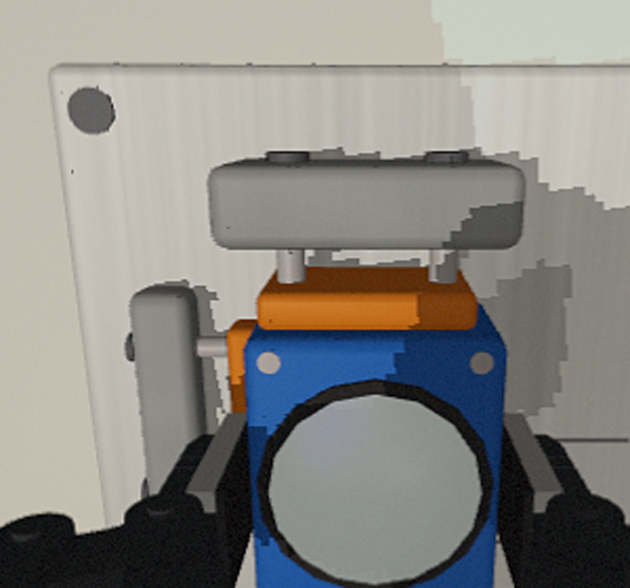

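View pics/p2_s.png

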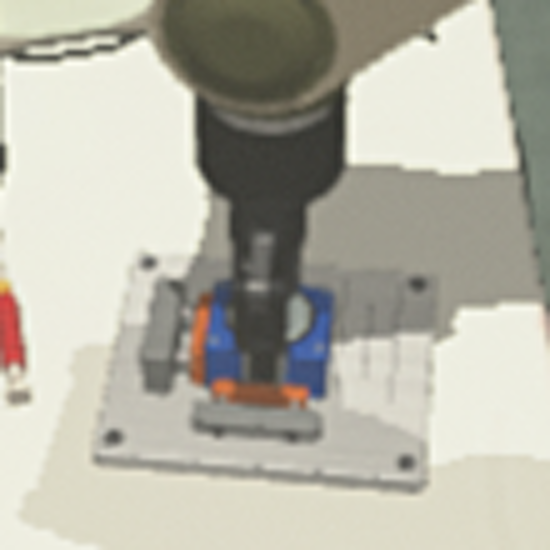

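Both stops are now being pressed, with forces about (-11,-9) N. I'll measure the stop travel directly in the wrist pictures, as the distance from orange face to grey housing against the rest picture r2.

```bash
cat > meas.py <<'E'
from h import *
def meas(f,s,verbose=False):
    im=f["frame"].astype(float); hsv=cv2.cvtColor(f["frame"],cv2.COLOR_RGB2HSV)
    m=cv2.inRange(hsv,(5,140,60),(24,255,255)).astype(bool)
    out=[]
    # where: predicted location of housings
    def col(x,y,z): return proj(f,[fx(x,y,z)])[0]
    # end stop: orange front top edge (last orange row scanning down) at fixture y in -10..18
    xs=[];
    for y in np.arange(-10,19,2.):
        u=col(32,y,.041); c=int(round(u[0])); r=np.where(m[:,c]&(np.abs(np.arange(420)-u[1])<45))[0]
        if len(r)==0: continue
        r1=r.max()+.5; xs.append(tofx(cast(f,[(c,r1)],.041)[0])[0])
    # housing front edge: brightness edge between housing and orange back
    # side stop: orange top; outer edge toward housing (-image x) at fixture x in visible
    ys=[]
    for x in np.arange(8,27,2.):
        u=col(x,28,.024); r=int(round(u[1])); c=np.where(m[r]&(np.abs(np.arange(560)-u[0])<35))[0]
        if len(c)==0: continue
        ys.append(tofx(cast(f,[(c.min()-.5,r)],.024)[0])[1])
    return np.median(xs),np.median(ys),len(ys)
E
python3 - <<'E'
from meas import *
import pickle
for n in("r2","p1","p2"):
    t=pickle.load(open(n+".pkl","rb")); f,s=t[0],t[-1]
    C=[(-75+10)]; 
    print(n,meas(f,s), "tcp",tofx(s["position"]).round(2))
    # far corner hole check (65? 75-..): hole +x,+y centre at (75,65)
    g=cv2.cvtColor(f["frame"],cv2.COLOR_RGB2GRAY); u=proj(f,[fx(75,65,.012)])[0]; c,r=u.round().astype(int)
    sub=g[r-14:r+15,c-14:c+15]; mm=cv2.connectedComponentsWithStats((sub<115).astype(np.uint8)); 
    i=1+np.argmax(mm[2][1:,4]); q_=mm[3][i]+[c-14,r-14]; print("hole",tofx(cast(f,[q_],.012)[0]).round(2),mm[2][i,4])
for n in("r2","p2"):
    t=pickle.load(open(n+".pkl","rb")); cv2.imwrite(f"pics/z_{n}.png",cv2.resize(t[0]["frame"][90:300,80:290,::-1],None,fx=2.8,fy=2.8,interpolation=cv2.INTER_CUBIC))
E
```

```text
r2 (np.float64(30.32748074909339), np.float64(32.60960359572485), 10) tcp [-11.96 -30.02]
hole [74.89 65.76] 428
p1 (np.float64(30.38154574605835), np.float64(32.74371641579611), 10) tcp [-3.   -1.53]
hole [74.91 65.66] 381
p2 (np.float64(32.99300989190916), np.float64(36.15131477622542), 10) tcp [0.29 2.02]
hole [74.93 65.55] 373
```

View pics/z_p2.png

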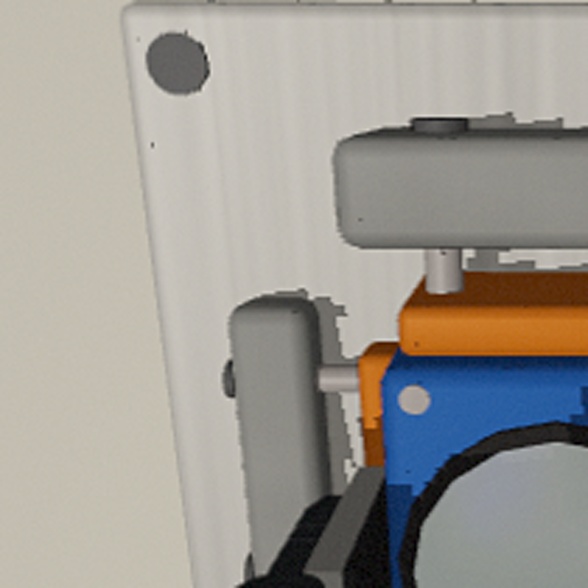

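Measured travel: end stop about 2.6 mm, side stop about 3.5 mm. TCP readings agree (2.3 and 3.0), and the fixture hole reads 74.9/65.6. I need about +2.4 and +1.5 mm more, allowing for servo lag.

Run:
```python
from bench import env,monitor,eyes
from meas import *
import pickle
Z=.0037
def rep(tag):
    s=monitor.sense(); print(tag,round(s["clock"],2),"fx",tofx(s["position"]).round(2),"z",round(s["position"][2]*1e3,2),"F",ffx(s["contact_force"]).round(2),"M",s["ft_torque"].round(2),"gap",round(s["finger_gap"],3)); return s
for x,y in ((3.5,3.9),(5.0,4.7)):
    env.movel(fx(x,y,Z),velocity=.012); env.hold(.2); s=rep((x,y))
    f=eyes.grab_frame("wrist"); m=meas(f,s); print("end",m[0]-30.35,"side",m[1]-32.65)
pickle.dump((f,s),open("p3.pkl","wb"))
env.hold(.3); rep("hold")
g=eyes.grab_frame("side")
cv2.imwrite("pics/p3_w.png",cv2.resize(f["frame"][60:340,100:400,::-1],None,fx=2.1,fy=2.1,interpolation=cv2.INTER_CUBIC))
cv2.imwrite("pics/p3_s.png",cv2.resize(g["frame"][200:310,240:350,::-1],None,fx=5,fy=5,interpolation=cv2.INTER_CUBIC))
```

```text
(3.5, 3.9) 17.3 fx [1.27 2.72] z 3.55 F [-13.27 -11.35  11.31] M [-1.7   2.4   0.02] gap 0.607
end 3.6644237634223273 side 4.176848116478354
(5.0, 4.7) 17.84 fx [2.21 3.34] z 3.54 F [-16.5  -13.59  14.67] M [-1.95  2.82 -0.08] gap 0.599
end 4.705034025796117 side 4.857910779102994
hold 18.19 fx [2.2  3.35] z 3.52 F [-17.3  -13.77  13.92] M [-1.9   2.85 -0.09] gap 0.607
```

View pics/p3_w.png

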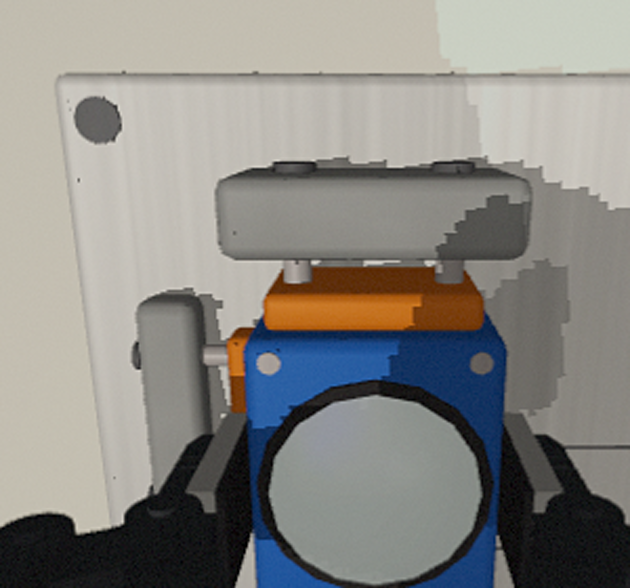

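View pics/p3_s.png

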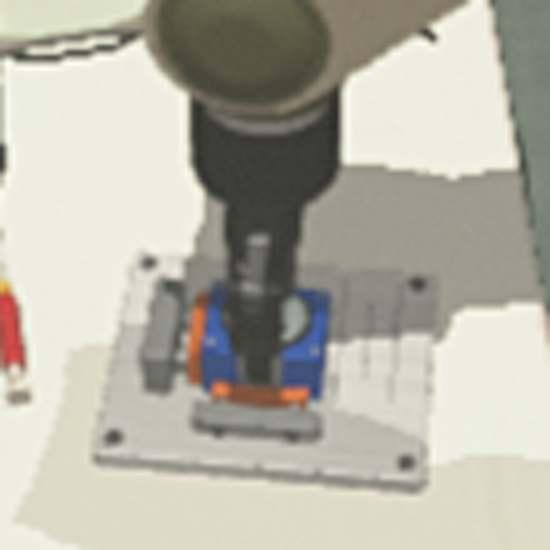

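Travel is now 4.7 and 4.9 mm, as wanted. However, the forces (-17,-14,+14 N) exceed the springs because arm compliance is pressing the carrier down and adding bed friction. I'll ease the downward command a little, which lowers pad and bed forces, and recheck.

Run:
```python
from bench import env,monitor,eyes
from meas import *
import pickle
def rep(tag):
    s=monitor.sense(); print(tag,round(s["clock"],2),"fx",tofx(s["position"]).round(2),"z",round(s["position"][2]*1e3,2),"F",ffx(s["contact_force"]).round(2),"M",s["ft_torque"].round(2),"gap",round(s["finger_gap"],3)); return s
for x,y,z in ((4.8,4.6,.0041),(4.6,4.5,.0045)):
    env.movel(fx(x,y,z),velocity=.01); env.hold(.25); s=rep((x,y,z))
    f=eyes.grab_frame("wrist"); m=meas(f,s); print("end",m[0]-30.35,"side",m[1]-32.65)
    pickle.dump((f,s),open("p4.pkl","wb"))
```

```text
(4.8, 4.6, 0.0041) 18.74 fx [2.22 3.34] z 3.56 F [-13.9  -12.97   8.12] M [-1.83  2.34 -0.06] gap 0.599
end 4.692842314582954 side 4.7731510514181466
(4.6, 4.5, 0.0045) 19.29 fx [2.24 3.3 ] z 3.61 F [-10.48 -10.76   2.33] M [-1.85  1.9  -0.  ] gap 0.6
end 4.6761437800239065 side 4.771758337509446
```

Forces are down to (-10.5,-10.8,+2.3) N, with travel unchanged at 4.7 and 4.8 mm. Final look and a one-second stability check before handing in.

Run:
```python
from bench import env,monitor,eyes
from meas import *
env.hold(1.0); s=monitor.sense(); Rt=R.from_quat(s["ee_rot"]).as_matrix()
print(round(s["clock"],2),tofx(s["position"]),s["position"][2],ffx(s["contact_force"]),s["finger_gap"],"tool x axis",Rt[:,0].round(4),"jaw yaw err deg",np.degrees(np.arctan2(Rt[1,2],Rt[0,2])-(FY-np.pi/2)))
f=eyes.grab_frame("wrist"); m=meas(f,s); print("end",m[0]-30.35,"side",m[1]-32.65)
g=eyes.grab_frame("side")
cv2.imwrite("pics/fin_w.png",cv2.resize(f["frame"][90:300,120:370,::-1],None,fx=3,fy=2.8,interpolation=cv2.INTER_CUBIC))
cv2.imwrite("pics/fin_s.png",g["frame"][:,:,::-1])
```

```text
20.34 [2.27880798 3.31739264] 0.003633164735636858 [ -9.58758854 -11.91248268   3.17193335] 0.5989724696239476 tool x axis [-0.0066 -0.001  -1.    ] jaw yaw err deg 0.018701417013098732
end 4.67634388384473 side 4.7717254486288425
```

View pics/fin_w.png

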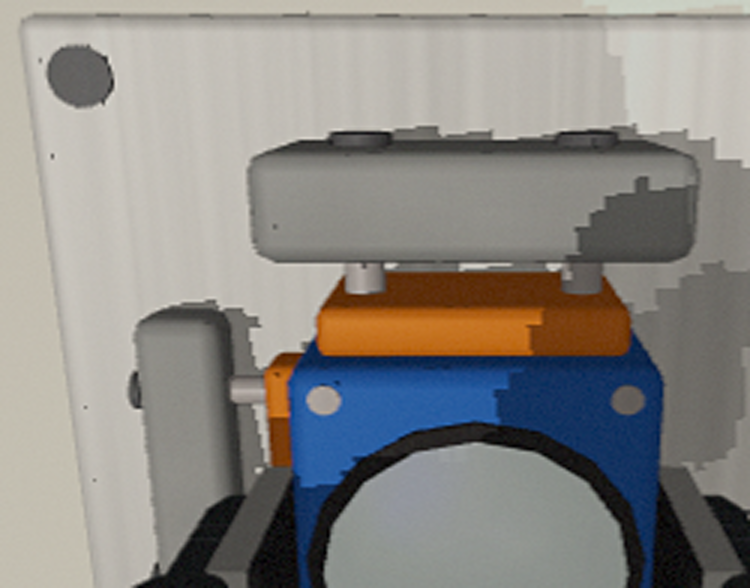

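View pics/fin_s.png

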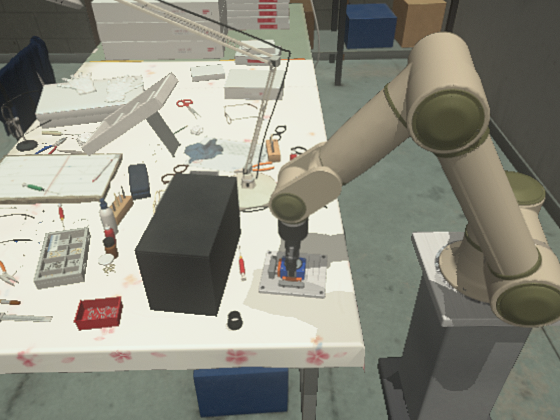

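The carrier is square in the corner, with its far edge parallel to the orange end stop at about row 355. Both stops are steady, and the loupe (235,320) and screwdriver (241,260) are where they started.

```bash
python3 -c "
from bench import job
print(job.hand_in())"
```

```text
the job is handed in; nothing more can be done
None
```

The job is handed in at about 20 s of robot time. The carrier is square in the corner, still gripped at a commanded 15 N, and holding both stops pressed.

**How it went:** I located the carrier and fixture with the wrist camera. After picking the carrier up I set it on the bed clear of the stops, regripped it 4 mm higher so the fingertips would pass over the side stop, and pushed it diagonally into the corner in small steps.

**Last checks, after a 1 s hold:**

| Check | Result |
|---|---|
| End stop pressed back | 4.7 mm |
| Side stop pressed back | 4.8 mm |
| Yaw error | about 0.02° |
| Tool tilt | about 0.4° |
| Force along fixture x, y, z | about (-10, -12, +3) N |
| Finger gap | 0.60, about 51 mm |

The loupe and screwdriver are where they started in the side view. I did not check the other bystanders closely, but the arm stayed away from them.

**What went wrong or disagreed:**
- **First grip:** the first close went too high and caught the lens dome. The tips sit about 25 mm behind the reported TCP, much more than I had assumed. I released and the carrier had not moved.
- **Tip height:** estimates ranged from 8 to 17 mm above the underside on the second grip. I settled on about 12 mm, based on the dome contact, and that is why I regripped higher.
- **Pushing force:** it reached about 17 N along x, 14 N along y and 14 N upward, because the arm was bearing down on the bed. I eased the downward push and the stops did not move.
- **Remaining excess:** the final sideways forces are still 2–4 N above the spring values, probably from friction.
- **Grip force:** the actual finger force could not be read; the gripper is rated from 20 N, so it may be nearer 20 N than 15 N.

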